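Tare the gold scale through its key well

ROBOT

A 6-joint arm with a two-finger parallel gripper is mounted at the origin on a cart in front of the work surface, level with it; the furniture and walls round the work are solid. World frame = base frame: x ahead of the robot, y to its left, z up, the work surface at z = 0. Lengths are in m, angles in rad, forces in N, time in s.
With the tool pointing down it reaches from about 0.375 to 0.975 m from the base axis. Payload 3.8 kg.
Tool frame: the origin (TCP) lies where the fingers leave the gripper's body, on its centre line; the fingertips stand 73 mm ahead of it and the grasp point (between the pads) lies 54 mm ahead of it; z points along the fingers, y is the line along which they close (so a half turn about z gives the same grasp; the last joint's range is limited). The gripper opens to 85 mm and grips with 20 to 120 N. Pads are 22 mm wide; open, the fingers measure 114 mm over their backs; the gripper's body (76 mm by 85 mm) begins 54 mm behind the grasp point. The pads swing forward as they close: fully open they stand 13 mm farther back than shut.
Start: joints at [1.197, 0.264, 1.604, -0, 1.274, -0.037], TCP at [0.223, 0.637, 0.304] pointing down, gripper open.
Joint ranges: [-2.63, 2.63], [-0.94, 2.18], [0.31, 2.57], [-1.31, 4.45], [0, 2.66], [-2.55, 2.55]. Speed limits (rad/s): [2.57, 2.57, 3.14, 3.14, 3.14, 3.14].

INTERFACE

Orientations are given as a rotation vector (axis times angle).
In Python, from workcell import read_state, viewer, bot gives the robot as it stands.
- The arm moves only by the tool jog_arm, never from a script. Its argument "increments" is a list that holds one entry, the list of rows, each a list of 7 numbers: the shift along the tool's x, y, z in units of 30 mm (1.0 is 30 mm), then the turn, a rotation vector about the tool's x, y, z in units of 6 degrees (1.0 is 6 degrees), then the opening, from -1 (shut) to 1 (fully open). A call has exactly 5 rows; each row shifts and turns the commanded pose from where the row before left it, along the tool's axes as they then stand; what a row does not reach is not made up. A row lasts 1/12 s, in which the tool goes at most 41.7 mm and 7.16 degrees, less where a joint would pass 70% of its speed; a pose out of reach is approached as far as the arm can. A call is refused whole if a number of a shift passes 1 or a number of a turn 1, either way. A call with a gripper value outside its range is refused whole. The fingers move at their own pace and stop on an object; "force" is the grip in N (left out, the last holds). Time passes only in rows, so rows that do not move let the fingers close, or fill a call up. It gives the time, the measured TCP pose, the force, the opening and the grip force at its end, in the units of the state.
- read_state(): the state, without advancing time (a new reading comes with each control period).
- viewer.read_camera(name): name is "side" or "top" or "wrist"; returns (picture, depth): 400x640x3 uint8, blue, green, red; 400x640 float32, m along the optical axis (not along the pixel's ray), 0 where there is no reading.
- viewer.camera_params(name): a dict with "fx", "fy", "cx", "cy" (pixels), "R" (3x3) and "t" (3): a world point X has camera coordinates R X + t; the wrist camera has in their place "hand_eye" (4x4, takes a point from camera to tool coordinates, whose origin is the TCP and whose axes are the flange's). Camera axes: x right, y down, z forward; pixel columns grow to the right and rows downward; lengths in m; the calibration is good to about 2 mm. The wrist camera is an equidistant fisheye: a pixel r from the principal point sees the ray r / f radians off the axis. A picture is of the moment at which its call begins: read the wrist's pose just before it. camera_params takes no time and is no camera call.
- bot.finish_job(): hands the job in; it is judged then, once.
The state is a dict: "time": time; "q": joint angles; "joint_vel": joint speeds; "joint_torque": joint torques, N m; "tool_pos": TCP position; "tcp_rot": TCP orientation; "wrist_force": force on the tool from outside, world axes, zero at the start; "torque": the same for the moment, N m; "width": opening from 0.0 (shut) to 1.0 (fully open); "grip_force": force on a finger pad.
Only numpy, scipy, OpenCV 4.12 (cv2) and the standard library are available. Lean on these libraries where they do the work, as an engineer would, in place of code of your own. Each camera call takes 0.05 s, during which the arm holds its last target. There are 200 camera calls.

TASK

Zero the jeweller's scale with its empty dish on: push the sliding cover by its upright tab until the round well is completely uncovered, reach a fingertip down into the well and gently press the sunken key fully home, keeping it down for a good second, then let it spring back up and push the cover fully shut over the well again. Do it all by pushing with closed fingers or a fingertip: never pinch the tab, and leave the dish on the pan and the things around the scale where they are.

Things in the scene. Friction and masses are not known exactly. Their poses are not given: they have to be found in the camera images.
- scale: bench scale, fixed, 220 (x) x 200 (y) x 50 mm high. Origin: centre of its underside, on the bench. z up, +x from its front edge (nearest the robot) to the rear, +y to its left seen from the robot; turned by up to 0.30 rad. The front 75 mm (x -110 to -35) is a raised black console, flat top z = 50 mm; the grey deck behind it has its top at z = 36 mm
- pan_centre (a point): centre of the round steel pan (radius 58 mm) on the scale's deck: x = +40, y = 0, z = 40 mm in the scale's frame; fixed
- well_mouth (a point): centre of the mouth of the round straight-walled well, 48 mm wide, in the console top: x = -72.5, y = +40, z = 50 mm in the scale's frame; fixed. The key's top lies 18 mm below it. The cover's two rails, 5 mm high and 4 mm wide, run along y 32 mm before and behind it; end stops 4 mm high join them at y = +-93 mm of the scale's frame
- key_top (a point): centre of the flat top of the round key (30 mm wide, grey) standing in the middle of the well; it moves down with the key
- tare_key (a joint): how far the key is pressed, m: 0 = up, 0.005 = fully home (hard stop). A spring pushes it back up: about 1.2 N to start it, 4.2 N fully down
- shutter (a joint): how far the sliding cover is open, m: 0 = fully shut (hard stop, centred over the well), 0.075 = fully open (hard stop); starts 0 to 10 mm open. It opens along the scale's -y and stays where it is left; friction about 1.2 N. The cover is an aluminium plate 58 x 58 mm, its upper side 3.5 mm above the console top; the well is wholly uncovered above 0.053
- tab_top (a point): centre of the top of the upright tab in the middle of the cover, moves with it; 20.5 mm above the console top and 17 mm above the plate. The tab is 34 mm long along the scale's x and 14 mm thick along its y (its middle 6 mm are 3 mm higher than the two side faces)
- tab_left (a point): centre of the tab's ribbed face on the +y side, 34 x 14 mm; push it towards -y to open the cover
- tab_right (a point): centre of the tab's ribbed face on the -y side, 34 x 14 mm; push it towards +y to shut the cover
- dish: loose empty round steel dish on the pan, 135 mm wide, 26 mm high; origin: centre of its underside, 40 mm above the bench; its rim comes to about 7 mm from the rear edge of the console
- tin: bystander: round grey lidded tin, 57 mm wide, 30 mm high, loose on the bench to the scale's -y side; origin: centre of its underside
- bowl: bystander: round brass bowl, 72 mm wide, 36 mm high, loose on the bench to the scale's -y side, behind the tin; origin: centre of its underside
- ring: bystander: plain steel-coloured ring, 24 mm wide, 9 mm high, lying loose on the bench to the scale's +y side; origin: centre of its underside

How it is judged:
By the outcome, as a careful person would: the job done as asked, in the order asked, and still so for the second after the job is handed in, with the robot touching nothing.
It also fails if it takes over 54 s, if anything falls off the work surface, if the arm or the gripper's body presses on something with over 40 N, if the wrist force passes 120 N, or if a joint passes its speed limit or range.

## Working session

There is one attempt and no reset: what is moved stays moved. The work goes in short steps, Python scripts to look and compute and a tool call to move; the robot and the scene stay as the last step left them, time stands still between calls to the robot, and variables do not carry over. Pictures are saved under pics/ and viewed, at most 10 in all, crops included, and the job is handed in when it is done.

Besides the shell and the picture viewer there is one more tool, called after "Emit:" by a JSON object that holds its "name" and its "arguments". jog_arm: Moves the arm, as the interface text tells. Its arguments: {"type":"object","properties":{"increments":{"type":"array","items":{"type":"array","items":{"type":"array","items":{"type":"number"}}}},"force":{"type":"number"}},"required":["increments"]}

```bash
ls; mkdir -p pics
python3 - <<'E'
from workcell import read_state, viewer
import cv2,numpy as np
s=read_state();print(s)
for n in ("top","side"):
    p,d=viewer.read_camera(n);cv2.imwrite(f"pics/{n}0.png",p);np.save(f"{n}0.npy",d)
    print(n,viewer.camera_params(n))
print(viewer.camera_params("wrist"))
E
```

```text
pics
{'time': 0.0, 'q': array([ 1.19713020e+00,  2.64785822e-01,  1.60536482e+00,  3.30886583e-05,
        1.27368510e+00, -3.68922165e-02]), 'joint_vel': array([ 7.89970163e-05,  7.94073116e-04,  1.15402296e-03,  9.94171656e-05,
       -3.52767991e-04, -1.73493559e-03]), 'joint_torque': array([-1.38878837e-03, -5.15104723e+01, -3.67322159e+01, -7.14127236e-05,
        1.26037587e-02,  1.54174973e-05]), 'tool_pos': array([0.22283416, 0.63656584, 0.30254478]), 'tcp_rot': array([-0.52643977, -3.09667347,  0.00343879]), 'wrist_force': array([ 0.31028642,  0.61549082, -0.39912482]), 'torque': array([0.04424822, 0.00328699, 0.01528631]), 'grip_force': 0.0, 'width': 1.0015590392937448}
top {'fx': 415.59810558258215, 'fy': 415.59810558258215, 'cx': 324.4216699355495, 'cy': 198.08225853260086, 'R': array([[ 0.12320684, -0.99237993,  0.00146442],
       [-0.9712978 , -0.12089173, -0.20485551],
       [ 0.20347153,  0.02381721, -0.97879113]]), 't': array([-0.23787006,  0.54403469,  0.8015899 ])}
side {'fx': 429.3047605832488, 'fy': 429.3047605832488, 'cx': 314.0843917800543, 'cy': 201.79465000656944, 'R': array([[-0.97987286, -0.19957621,  0.00430202],
       [-0.11587274,  0.55109548, -0.82635784],
       [ 0.16255055, -0.81022411, -0.56312894]]), 't': array([0.52852119, 0.22887223, 0.67861217])}
{'fx': 309.70691628693146, 'fy': 309.70691628693146, 'cx': 317.3020725842231, 'cy': 196.6220789460309, 'hand_eye': array([[ 5.29176345e-04, -9.61013788e-01, -2.76499946e-01,
         7.09669611e-02],
       [ 9.99998958e-01,  1.37100114e-04,  1.43732648e-03,
         1.43587197e-04],
       [-1.34338239e-03, -2.76500418e-01,  9.61012858e-01,
        -6.95683150e-02],
       [ 0.00000000e+00,  0.00000000e+00,  0.00000000e+00,
         1.00000000e+00]])}
```

View pics/top0.png

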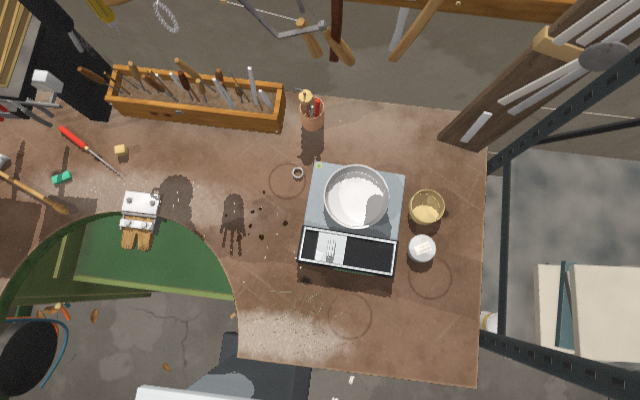

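View pics/side0.png

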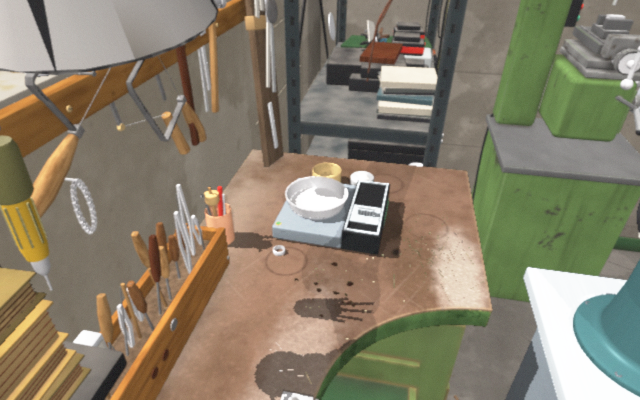

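The top view shows the scale with its console spanning about (298–397, 228–275) and the cover and tab near (330,247). The dish is at (357,197), the tin at (422,248), the bowl at (427,207) and the ring at (297,173). The side view agrees.

```bash
cat > h.py <<'E'
import numpy as np,cv2
from scipy.spatial.transform import Rotation as Ro
from workcell import read_state, viewer
def world(d,c):
    v,u=np.mgrid[:d.shape[0],:d.shape[1]]
    P=np.stack([(u-c['cx'])/c['fx']*d,(v-c['cy'])/c['fy']*d,d],-1)
    return (P-c['t'])@c['R']
E
python3 - <<'E'
from h import *
d=np.load('top0.npy');W=world(d,viewer.camera_params('top'))
im=cv2.imread('pics/top0.png')
m=((W[...,2]>.022)&(W[...,2]<.09)&(d>0)).astype(np.uint8)
m[:,:285]=0;m[:,445:]=0;m[:150]=0;m[290:]=0
n,l,st,ce=cv2.connectedComponentsWithStats(m)
for i in range(1,n):
    if st[i,4]<60: continue
    P=W[l==i]; r=cv2.minAreaRect(P[:,:2].astype(np.float32)*1000)
    print(i,st[i],r,P[:,2].max())
print(W[247,330],W[247,365])
# tab: pts z>0.062 near console
t=(W[...,2]>.061)&(m>0);t[:232]=0;t[:,395:]=0
print(t.sum(),W[t].mean(0),cv2.minAreaRect(W[t][:,:2].astype(np.float32)*1000))
cv2.imwrite('pics/topz.png',cv2.resize(im[155:290,285:450],None,fx=4,fy=4,interpolation=cv2.INTER_CUBIC))
E
```

```text
1 [ 296  161  110  117 9985] ((539.1000366210938, -231.24688720703125), (200.45596313476562, 222.95834350585938), 87.81009674072266) 0.073113267992336
2 [409 190  36  34 218] ((583.4089965820312, -385.60760498046875), (70.38188934326172, 71.1903076171875), 34.41264343261719) 0.039426414877450834
3 [408 235  28  28 603] ((494.42694091796875, -383.0721435546875), (55.72357940673828, 56.50928497314453), 32.86856460571289) 0.03470071813636216
[ 0.46946434 -0.19245613  0.0697931 ] [ 0.480067   -0.26310887  0.0495709 ]
126 [ 0.46874098 -0.19356621  0.06854635] ((468.8313293457031, -193.5516357421875), (14.115968704223633, 33.92223358154297), 87.29608917236328)
```

View pics/topz.png

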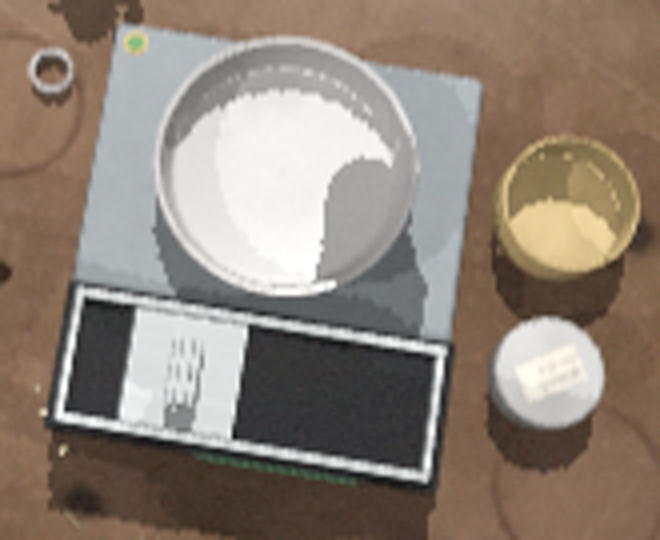

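```bash
cat >> h.py <<'E'
YAW=-0.038; S0=np.array([.5391,-.2312,0])
def sc(p): return S0+Ro.from_euler('z',YAW).apply(np.array(p)/1000)
def plan(tip):  # world tip target -> units in tool axes
    s=read_state();R=Ro.from_rotvec(s['tcp_rot'])
    d=R.inv().apply(np.array(tip)-(np.array(s['tool_pos'])+R.apply([0,0,.073])))
    Rd=Ro.from_matrix(np.array([[-np.cos(YAW),-np.sin(YAW),0],[-np.sin(YAW),np.cos(YAW),0],[0,0,-1]]).T@np.eye(3)) if 0 else None
    X=R.as_matrix();print('t',s['time'],'units',np.round(d/.03,2),'toolY deg',np.degrees(np.arctan2(X[1,1],X[0,1])),'z',X[:,2].round(3),'F',s['wrist_force'].round(1),'w',round(s['width'],2))
E
python3 - <<'E'
from h import *
d=np.load('top0.npy');W=world(d,viewer.camera_params('top')).reshape(-1,3)[d.ravel()>0]
a=np.array([.223,.637]);b=np.array([.47,-.13]);t=np.clip((W[:,:2]-a)@(b-a)/((b-a)@(b-a)),0,1)
D=np.linalg.norm(W[:,:2]-a-t[:,None]*(b-a),axis=1)
print('corridor max z',W[D<.15][:,2].max(), W[D<.15][np.argsort(-W[D<.15][:,2])[:2]])
print(sc([-72.5,40,50]))
plan([.469,-.13,.20])
E
```

```text
corridor max z 0.073113267992336 [[ 0.4811739  -0.19298185  0.07311327]
 [ 0.46506885 -0.19096084  0.07246996]]
[ 0.46817197 -0.18847454  0.05      ]
t 0.1 units [-16.19 -21.4    1.03] toolY deg 70.70555492413405 z [-0.001 -0.002 -1.   ] F [-0.2 -0.2  0.2] w 1.0
```

Emit:
{"name": "jog_arm", "arguments": {"increments": [[[0, 0, 0, 0, 0, -0.95, -1], [0, 0, 0, 0, 0, -0.95, -1], [0, 0, 0, 0, 0, -0.95, -1], [0, 0, 0, 0, 0, 0, -1], [0, 0, 0, 0, 0, 0, -1]]]}}

```text
time: 0.52
tool_pos: [0.223, 0.6368, 0.3033]
tcp_rot: [-0.065, -3.141, 0.002]
wrist_force: [-0.2, 0.4, -0.3]
width: 0.296
grip_force: 0.0
```

```bash
python3 -c "
from h import *
plan([.469,-.13,.20])"
```

```text
t 0.5167 units [ -9.25 -25.2    1.03] toolY deg 87.6455085587841 z [-0.    -0.001 -1.   ] F [-0.2  0.4 -0.3] w 0.3
```

Emit:
{"name": "jog_arm", "arguments": {"increments": [[[-0.36, -0.95, 0, 0, 0, 0, -1], [-0.36, -0.95, 0, 0, 0, 0, -1], [-0.36, -0.95, 0, 0, 0, 0, -1], [-0.36, -0.95, 0, 0, 0, 0, -1], [-0.36, -0.95, 0, 0, 0, 0, -1]]]}}

```text
time: 0.93
tool_pos: [0.2717, 0.4912, 0.3036]
tcp_rot: [-0.064, -3.141, 0.001]
wrist_force: [0.1, -0.2, 0.3]
width: 0.0
grip_force: 0.0
```

Emit:
{"name": "jog_arm", "arguments": {"increments": [[[-0.36, -0.95, 0, 0, 0, 0, -1], [-0.36, -0.95, 0, 0, 0, 0, -1], [-0.36, -0.95, 0, 0, 0, 0, -1], [-0.36, -0.95, 0, 0, 0, 0, -1], [-0.36, -0.95, 0, 0, 0, 0, -1]]]}}

```text
time: 1.35
tool_pos: [0.3201, 0.3467, 0.3038]
tcp_rot: [0.064, 3.141, 0.0]
wrist_force: [1.2, 0.5, -0.9]
width: 0.001
grip_force: 0.0
```

Emit:
{"name": "jog_arm", "arguments": {"increments": [[[-0.36, -0.95, 0, 0, 0, 0, -1], [-0.36, -0.95, 0, 0, 0, 0, -1], [-0.36, -0.95, 0, 0, 0, 0, -1], [-0.36, -0.95, 0, 0, 0, 0, -1], [-0.36, -0.95, 0, 0, 0, 0, -1]]]}}

```text
time: 1.77
tool_pos: [0.3686, 0.2022, 0.304]
tcp_rot: [0.064, 3.141, 0.0]
wrist_force: [1.6, -0.6, 0.3]
width: 0.001
grip_force: 0.0
```

Emit:
{"name": "jog_arm", "arguments": {"increments": [[[-0.36, -0.95, 0, 0, 0, 0, -1], [-0.36, -0.95, 0, 0, 0, 0, -1], [-0.36, -0.95, 0, 0, 0, 0, -1], [-0.36, -0.95, 0, 0, 0, 0, -1], [-0.36, -0.95, 0, 0, 0, 0, -1]]]}}

```text
time: 2.18
tool_pos: [0.4171, 0.0577, 0.304]
tcp_rot: [0.065, 3.14, 0.0]
wrist_force: [1.0, 0.1, 1.1]
width: 0.002
grip_force: 0.0
```

Emit:
{"name": "jog_arm", "arguments": {"increments": [[[-0.36, -0.95, 0, 0, 0, 0, -1], [-0.36, -0.95, 0, 0, 0, 0, -1], [-0.36, -0.95, 0, 0, 0, 0, -1], [-0.36, -0.95, 0, 0, 0, 0, -1], [0, 0, 0, 0, 0, 0, -1]]]}}

```text
time: 2.6
tool_pos: [0.4571, -0.0605, 0.3041]
tcp_rot: [0.071, 3.139, -0.004]
wrist_force: [0.3, -0.6, 1.0]
width: -0.004
grip_force: 0.0
```

```bash
python3 -c "
from h import *
plan([.469,-.13,.10])
s=read_state();p,d=viewer.read_camera('wrist');cv2.imwrite('pics/w1.png',p);np.save('w1.npy',d);np.savez('w1s.npz',p=s['tool_pos'],r=s['tcp_rot'])"
```

```text
t 2.6 units [-0.49 -2.28  4.38] toolY deg 87.42293200272505 z [ 0.001 -0.003 -1.   ] F [ 0.3 -0.6  1. ] w -0.0
```

View pics/w1.png

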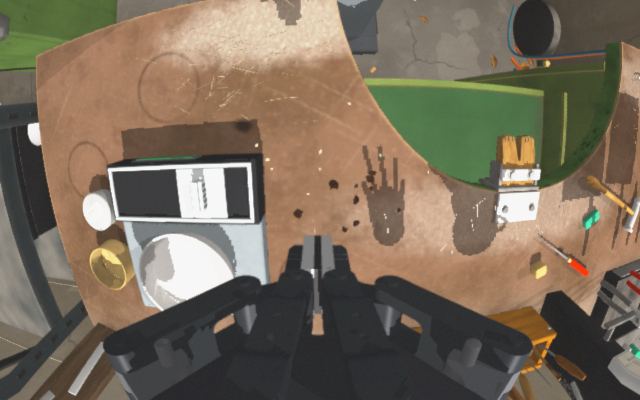

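The wrist view shows the closed tips at (318,240), the cover plate at (200,190) with its tab at (198,190), and the console and dish undisturbed. I'll refine the tab and scale pose from its depth and measure the finger size.

```bash
cat >> h.py <<'E'
def wworld(d,p,r,tool=False):
    c=viewer.camera_params('wrist');v,u=np.mgrid[:d.shape[0],:d.shape[1]]
    x=(u-c['cx'])/c['fx'];y=(v-c['cy'])/c['fy'];th=np.hypot(x,y)+1e-9
    k=np.tan(np.minimum(th,1.45))/th
    P=np.stack([x*k*d,y*k*d,d],-1);H=c['hand_eye'];T=P@H[:3,:3].T+H[:3,3]
    return T if tool else T@Ro.from_rotvec(r).as_matrix().T+p
E
python3 - <<'E'
from h import *
z=np.load('w1s.npz');d=np.load('w1.npy');im=cv2.imread('pics/w1.png')
W=wworld(d,z['p'],z['r']);T=wworld(d,z['p'],z['r'],True)
v,u=np.mgrid[:400,:640]
q=lambda m:cv2.minAreaRect(W[m][:,:2].astype(np.float32)*1000)
g=(d>0)
tab=g&(u>170)&(u<230)&(v>160)&(v<222)&(W[...,2]>.061)
print('tab',tab.sum(),W[tab].mean(0),q(tab),W[tab][:,2].max())
con=g&(u>100)&(u<270)&(v>145)&(v<228)&(W[...,2]>.044)&(W[...,2]<.06)
print('console',con.sum(),q(con),np.median(W[con][:,2]))
f=g&(v>225)&(v<330)&(u>240)&(u<400)
for a in np.arange(.0,.08,.008):
    m=f&(T[...,2]>a)&(T[...,2]<a+.008)&(abs(T[...,1])<.06)
    if m.sum(): print(round(a,3),m.sum(),'x',T[m][:,0].min().round(3),T[m][:,0].max().round(3),'y',T[m][:,1].min().round(3),T[m][:,1].max().round(3))
print('pred tab', sc([-72.5,35,70]))
E
```

```text
tab 395 [ 0.46842029 -0.19125     0.06740125] ((469.1707763671875, -192.5598602294922), (14.981672286987305, 34.016258239746094), 89.022216796875) 0.07185469897979643
console 8762 ((467.9210205078125, -227.5291748046875), (201.7759552001953, 76.28347778320312), 87.65501403808594) 0.049968420247502365
0.0 1418 x 0.005 0.019 y -0.016 0.017
0.008 828 x -0.003 0.017 y -0.027 0.029
0.016 2654 x -0.008 0.015 y -0.027 0.031
0.024 1546 x -0.012 0.015 y -0.028 0.031
0.032 680 x -0.011 0.013 y -0.017 0.017
0.04 489 x 0.007 0.012 y -0.013 0.014
0.048 477 x 0.007 0.012 y -0.013 0.014
0.056 404 x 0.006 0.012 y -0.013 0.014
0.064 197 x 0.007 0.013 y -0.012 0.012
pred tab [ 0.46798202 -0.19347093  0.07      ]
```

Emit:
{"name": "jog_arm", "arguments": {"increments": [[[-0.13, -0.78, 0.6, 0, 0, 0, -1], [-0.13, -0.78, 0.8, 0, 0, 0, -1], [-0.13, -0.78, 0.9, 0, 0, 0, -1], [-0.13, -0.78, 0.9, 0, 0, 0, -1], [0, 0, 0, 0, 0, 0, -1]]]}}

```text
time: 3.07
tool_pos: [0.4649, -0.1512, 0.2024]
tcp_rot: [-0.065, -3.132, -0.003]
wrist_force: [-1.1, 0.3, -0.3]
width: 0.004
grip_force: 0.0
```

Emit:
{"name": "jog_arm", "arguments": {"increments": [[[0, 0, 0.8, 0, 0, 0, -1], [0, 0, 0.8, 0, 0, 0, -1], [0, 0, 0.4, 0, 0, 0, -1], [0, 0, 0, 0, 0, 0, -1], [0, 0, 0, 0, 0, 0, -1]]]}}

```text
time: 3.48
tool_pos: [0.4674, -0.1493, 0.1477]
tcp_rot: [-0.06, -3.139, -0.001]
wrist_force: [0.6, -0.7, 1.8]
width: 0.004
grip_force: 0.0
```

```bash
python3 -c "
from h import *
plan([.4695,-.155,.0585])"
```

```text
t 3.4833 units [-0.08 -0.19  0.54] toolY deg 87.79914518922038 z [-0.002  0.001 -1.   ] F [ 0.6 -0.7  1.8] w 0.0
```

Emit:
{"name": "jog_arm", "arguments": {"increments": [[[-0.08, -0.19, 0.2, 0, 0, 0, -1], [0, 0, 0.2, 0, 0, 0, -1], [0, 0, 0.12, 0, 0, 0, -1], [0, -0.2, 0, 0, 0, 0, -1], [0, -0.2, 0, 0, 0, 0, -1]]]}}

```text
time: 3.9
tool_pos: [0.4695, -0.1685, 0.1323]
tcp_rot: [-0.059, -3.141, 0.0]
wrist_force: [0.3, 1.2, 0.1]
width: 0.002
grip_force: 0.0
```

Emit:
{"name": "jog_arm", "arguments": {"increments": [[[0, -0.2, 0, 0, 0, 0, -1], [0, -0.2, 0, 0, 0, 0, -1], [0, -0.25, 0, 0, 0, 0, -1], [0, -0.25, 0, 0, 0, 0, -1], [0, -0.25, 0, 0, 0, 0, -1]]]}}

```text
time: 4.32
tool_pos: [0.4683, -0.2036, 0.1325]
tcp_rot: [0.061, 3.141, 0.0]
wrist_force: [-0.8, 1.4, 0.9]
width: 0.001
grip_force: 0.9
```

```bash
python3 -c "
from h import *
plan([.4665,-.237,.0585])"
```

```text
t 4.3167 units [ 0.02 -1.11  0.03] toolY deg 87.78591583779412 z [ 0.  0. -1.] F [-0.8  1.4  0.9] w 0.0
```

Emit:
{"name": "jog_arm", "arguments": {"increments": [[[0, -0.25, 0, 0, 0, 0, -1], [0, -0.25, 0, 0, 0, 0, -1], [0, -0.25, 0, 0, 0, 0, -1], [0, -0.2, 0, 0, 0, 0, -1], [0, -0.1, 0, 0, 0, 0, -1]]]}}

```text
time: 4.73
tool_pos: [0.4671, -0.2353, 0.1324]
tcp_rot: [0.061, 3.141, -0.0]
wrist_force: [0.5, 1.4, 1.6]
width: 0.004
grip_force: 0.9
```

Emit:
{"name": "jog_arm", "arguments": {"increments": [[[0, 0, 0, 0, 0, 0, -1], [0, 0.3, 0, 0, 0, 0, -1], [0, 0.6, -0.5, 0, 0, 0, -1], [0, 0.7, -0.8, 0, 0, 0, -1], [0, 0, 0, 0, 0, 0, -1]]]}}

```text
time: 5.15
tool_pos: [0.4705, -0.1841, 0.1745]
tcp_rot: [0.058, 3.137, -0.001]
wrist_force: [1.7, -0.8, 0.2]
width: 0.002
grip_force: 0.0
```

Run:
```python
from h import *
plan([.4688,-.188,.06])
s=read_state();p,d=viewer.read_camera('wrist');cv2.imwrite('pics/w2.png',p);np.save('w2.npy',d)
W=wworld(d,s['tool_pos'],s['tcp_rot'])
v,u=np.mgrid[:400,:640];xy=W[...,:2]-[.4688,-.228]
near=(abs(xy[...,0])<.035)&(abs(xy[...,1])<.1)&(d>0)&(v<235)
t=near&(W[...,2]>.061)&(W[...,2]<.08)
if t.sum()>10: print('tab',t.sum(),W[t].mean(0),cv2.minAreaRect(W[t][:,:2].astype(np.float32)*1000))
k=near&(W[...,2]<.045)&(W[...,2]>.02)
print('well',k.sum(), W[k].mean(0),cv2.minAreaRect(W[k][:,:2].astype(np.float32)*1000), np.percentile(W[k][:,2],[5,50,95]))
```

```text
t 5.15 units [ 0.07 -0.13  1.38] toolY deg 87.89562760235904 z [ 0.004 -0.001 -1.   ] F [ 1.7 -0.8  0.2] w 0.0
tab 896 [ 0.46081963 -0.25209172  0.06734207] ((462.48822021484375, -253.57986450195312), (15.884566307067871, 26.40941047668457), 88.05980682373047)
well 2113 [ 0.47109452 -0.185815    0.03109779] ((463.6048889160156, -165.7803497314453), (41.02028274536133, 93.94673919677734), 25.99273681640625) [0.02233337 0.03147524 0.04057563]
```

View pics/w2.png

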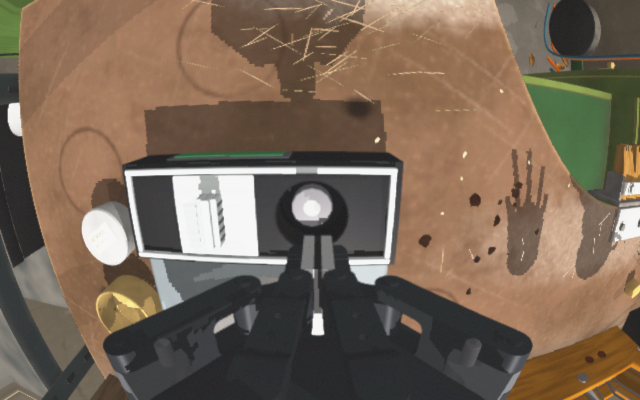

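The cover is open (tab at about (208,220), plate edge at column 258), and the well is fully visible around (312,208) with the key at (311,205). The dish, tin and bowl haven't moved.

Run:
```python
from h import *
s=read_state();d=np.load('w2.npy');im=cv2.imread('pics/w2.png').astype(int)
W=wworld(d,s['tool_pos'],s['tcp_rot']);v,u=np.mgrid[:400,:640]
k=(abs(u-312)<30)&(v>180)&(v<234)&(im.min(2)>120)&(abs(W[...,2]-.032)<.004)
print(k.sum(),W[k][:,2].mean(),cv2.minEnclosingCircle(W[k][:,:2].astype(np.float32)*1000),W[k].min(0),W[k].max(0))
plan([.4688,-.188,.06])
```

```text
1057 0.030488833286489492 ((468.8694763183594, -188.7396697998047), 14.475818634033203) [ 0.45486953 -0.20297756  0.02833335] [ 0.47972429 -0.17452033  0.03285283]
t 5.2 units [ 0.06 -0.1   1.35] toolY deg 87.9489181433892 z [ 0.004 -0.002 -1.   ] F [ 0.2 -0.1  0. ] w 0.0
```

Emit:
{"name": "jog_arm", "arguments": {"increments": [[[0.06, -0.11, 0.2, 0, 0, 0, -1], [0, 0, 0.5, 0, 0, 0, -1], [0, 0, 0.5, 0, 0, 0, -1], [0, 0, 0, 0, 0, 0, -1], [0, 0, 0, 0, 0, 0, -1]]]}}

```text
time: 5.62
tool_pos: [0.4652, -0.1892, 0.1331]
tcp_rot: [-0.061, -3.137, -0.003]
wrist_force: [0.3, 0.0, 0.7]
width: 0.0
grip_force: 0.0
```

```bash
python3 -c "
from h import *
plan([.4688,-.1884,.034])"
```

```text
t 5.6167 units [-0.13  0.03  0.87] toolY deg 87.778091264557 z [-0.004  0.002 -1.   ] F [0.3 0.  0.7] w 0.0
```

Emit:
{"name": "jog_arm", "arguments": {"increments": [[[0, 0, 0.1, 0, 0, 0, -1], [0, 0, 0, 0, 0, 0, -1], [0, 0, 0, 0, 0, 0, -1], [0, 0, 0, 0, 0, 0, -1], [0, 0, 0, 0, 0, 0, -1]]]}}

```text
time: 6.03
tool_pos: [0.4673, -0.1897, 0.1328]
tcp_rot: [0.06, 3.14, -0.001]
wrist_force: [0.4, 0.1, -0.1]
width: -0.001
grip_force: 0.0
```

```bash
python3 -c "
from h import *
plan([.4688,-.1884,.034])"
```

```text
t 6.0333 units [-0.04  0.05  0.86] toolY deg 87.79942272848331 z [ 0.001 -0.    -1.   ] F [ 0.4  0.1 -0.1] w -0.0
```

Emit:
{"name": "jog_arm", "arguments": {"increments": [[[-0.04, 0.04, 0.2, 0, 0, 0, -1], [0, 0, 0.25, 0, 0, 0, -1], [0, 0, 0.25, 0, 0, 0, -1], [0, 0, 0.1, 0, 0, 0, -1], [0, 0, 0, 0, 0, 0, -1]]]}}

```text
time: 6.45
tool_pos: [0.4671, -0.1878, 0.1066]
tcp_rot: [-0.06, -3.138, -0.002]
wrist_force: [-0.5, -0.5, 0.3]
width: -0.002
grip_force: 0.0
```

Emit:
{"name": "jog_arm", "arguments": {"increments": [[[0, 0, 0.05, 0, 0, 0, -1], [0, 0, 0.05, 0, 0, 0, -1], [0, 0, 0.05, 0, 0, 0, -1], [0, 0, 0, 0, 0, 0, -1], [0, 0, 0, 0, 0, 0, -1]]]}}

```text
time: 6.87
tool_pos: [0.4684, -0.1884, 0.1041]
tcp_rot: [0.06, 3.141, -0.0]
wrist_force: [0.5, 0.8, 2.0]
width: -0.002
grip_force: 0.7
```

```bash
python3 -c "
from h import *
plan([.4688,-.1884,.027])"
```

```text
t 6.8667 units [-0.01  0.    0.14] toolY deg 87.80024167999561 z [ 0. -0. -1.] F [0.5 0.8 2. ] w -0.0
```

Contact with the key; I'll press in small steps until it's home.

Emit:
{"name": "jog_arm", "arguments": {"increments": [[[0, 0, 0.04, 0, 0, 0, -1], [0, 0, 0.04, 0, 0, 0, -1], [0, 0, 0.03, 0, 0, 0, -1], [0, 0, 0, 0, 0, 0, -1], [0, 0, 0, 0, 0, 0, -1]]]}}

```text
time: 7.28
tool_pos: [0.4684, -0.1884, 0.1007]
tcp_rot: [0.06, 3.141, -0.0]
wrist_force: [0.4, 0.4, 3.1]
width: 0.002
grip_force: 1.7
```

Emit:
{"name": "jog_arm", "arguments": {"increments": [[[0, 0, 0.03, 0, 0, 0, -1], [0, 0, 0, 0, 0, 0, -1], [0, 0, 0, 0, 0, 0, -1], [0, 0, 0, 0, 0, 0, -1], [0, 0, 0, 0, 0, 0, -1]]]}}

```text
time: 7.7
tool_pos: [0.4684, -0.1884, 0.0998]
tcp_rot: [0.06, 3.14, -0.0]
wrist_force: [0.5, 0.5, 3.9]
width: -0.001
grip_force: 2.0
```

Emit:
{"name": "jog_arm", "arguments": {"increments": [[[0, 0, 0.02, 0, 0, 0, -1], [0, 0, 0, 0, 0, 0, -1], [0, 0, 0, 0, 0, 0, -1], [0, 0, 0, 0, 0, 0, -1], [0, 0, 0, 0, 0, 0, -1]]]}}

```text
time: 8.12
tool_pos: [0.4684, -0.1885, 0.0996]
tcp_rot: [0.06, 3.141, -0.0]
wrist_force: [-1.6, 0.3, 8.0]
width: 0.002
grip_force: 3.8
```

Emit:
{"name": "jog_arm", "arguments": {"increments": [[[0, 0, 0.02, 0, 0, 0, -1], [0, 0, 0, 0, 0, 0, -1], [0, 0, 0, 0, 0, 0, -1], [0, 0, 0, 0, 0, 0, -1], [0, 0, 0, 0, 0, 0, -1]]]}}

```text
time: 8.53
tool_pos: [0.4685, -0.1885, 0.0995]
tcp_rot: [0.06, 3.141, -0.0]
wrist_force: [-2.9, 0.7, 11.9]
width: -0.0
grip_force: 5.9
```

Emit:
{"name": "jog_arm", "arguments": {"increments": [[[0, 0, -0.01, 0, 0, 0, -1], [0, 0, 0, 0, 0, 0, -1], [0, 0, 0, 0, 0, 0, -1], [0, 0, 0, 0, 0, 0, -1], [0, 0, 0, 0, 0, 0, -1]]]}}

```text
time: 8.95
tool_pos: [0.4685, -0.1885, 0.0995]
tcp_rot: [0.06, 3.141, -0.0]
wrist_force: [-2.0, 1.2, 9.8]
width: -0.0
grip_force: 4.8
```

Emit:
{"name": "jog_arm", "arguments": {"increments": [[[0, 0, 0, 0, 0, 0, -1], [0, 0, 0, 0, 0, 0, -1], [0, 0, 0, 0, 0, 0, -1], [0, 0, 0, 0, 0, 0, -1], [0, 0, 0, 0, 0, 0, -1]]]}}

```text
time: 9.37
tool_pos: [0.4685, -0.1885, 0.0995]
tcp_rot: [0.06, 3.141, -0.0]
wrist_force: [-1.8, 1.5, 9.0]
width: 0.001
grip_force: 4.9
```

Emit:
{"name": "jog_arm", "arguments": {"increments": [[[0, 0, 0, 0, 0, 0, -1], [0, 0, 0, 0, 0, 0, -1], [0, 0, 0, 0, 0, 0, -1], [0, 0, 0, 0, 0, 0, -1], [0, 0, 0, 0, 0, 0, -1]]]}}

```text
time: 9.78
tool_pos: [0.4685, -0.1885, 0.0996]
tcp_rot: [0.06, 3.141, -0.0]
wrist_force: [-1.8, 0.1, 9.7]
width: 0.002
grip_force: 4.9
```

Emit:
{"name": "jog_arm", "arguments": {"increments": [[[0, 0, 0, 0, 0, 0, -1], [0, 0, 0, 0, 0, 0, -1], [0, 0, 0, 0, 0, 0, -1], [0, 0, 0, 0, 0, 0, -1], [0, 0, 0, 0, 0, 0, -1]]]}}

```text
time: 10.2
tool_pos: [0.4685, -0.1884, 0.0995]
tcp_rot: [0.06, 3.141, -0.0]
wrist_force: [-2.2, 0.9, 9.8]
width: 0.003
grip_force: 4.9
```

Emit:
{"name": "jog_arm", "arguments": {"increments": [[[0, 0, -0.1, 0, 0, 0, -1], [0, 0, -0.1, 0, 0, 0, -1], [0, 0, -0.3, 0, 0, 0, -1], [0, 0, -0.5, 0, 0, 0, -1], [0, 0, -0.5, 0, 0, 0, -1]]]}}

```text
time: 10.62
tool_pos: [0.467, -0.1878, 0.1433]
tcp_rot: [-0.06, -3.138, -0.002]
wrist_force: [0.1, 0.3, 0.8]
width: 0.001
grip_force: 0.0
```

Emit:
{"name": "jog_arm", "arguments": {"increments": [[[0, 0, -0.5, 0, 0, 0, -1], [0, 0, -0.3, 0, 0, 0, -1], [0, -0.6, -0.3, 0, 0, 0, -1], [0, -0.9, 0, 0, 0, 0, -1], [0, -0.9, 0, 0, 0, 0, -1]]]}}

```text
time: 11.03
tool_pos: [0.4655, -0.2605, 0.1775]
tcp_rot: [0.057, 3.14, -0.001]
wrist_force: [0.5, -0.5, 0.2]
width: 0.003
grip_force: 0.0
```

```bash
python3 -c "
from h import *
plan([.4655,-.289,.0585])"
```

```text
t 11.0333 units [-0.03 -0.95  1.53] toolY deg 87.9111241559438 z [ 0.001 -0.    -1.   ] F [ 0.5 -0.5  0.2] w 0.0
```

Emit:
{"name": "jog_arm", "arguments": {"increments": [[[0, -0.8, 0, 0, 0, 0, -1], [0, -0.1, 0.2, 0, 0, 0, -1], [0, 0, 0.5, 0, 0, 0, -1], [0, 0, 0.5, 0, 0, 0, -1], [0, 0, 0.1, 0, 0, 0, -1]]]}}

```text
time: 11.45
tool_pos: [0.4623, -0.2857, 0.1346]
tcp_rot: [-0.061, -3.136, -0.006]
wrist_force: [0.1, 0.4, -0.1]
width: -0.001
grip_force: 0.0
```

Emit:
{"name": "jog_arm", "arguments": {"increments": [[[0, 0, 0.1, 0, 0, 0, -1], [0, 0, 0, 0, 0, 0, -1], [0, 0, 0, 0, 0, 0, -1], [0, 0, 0, 0, 0, 0, -1], [0, 0, 0, 0, 0, 0, -1]]]}}

```text
time: 11.87
tool_pos: [0.465, -0.2874, 0.1356]
tcp_rot: [0.06, 3.14, -0.001]
wrist_force: [-0.6, -0.0, 0.0]
width: -0.004
grip_force: 0.0
```

```bash
python3 -c "
from h import *
plan([.4695,-.2085,.0585])"
```

```text
t 11.8667 units [-0.05  2.64  0.14] toolY deg 87.81998237844614 z [ 0.001 -0.001 -1.   ] F [-0.6 -0.   0. ] w -0.0
```

Tip is at z 0.0626, so I'll lower it 4 mm, then push towards +y.

Emit:
{"name": "jog_arm", "arguments": {"increments": [[[0, 0, 0.12, 0, 0, 0, -1], [0, 0.1, 0, 0, 0, 0, -1], [0, 0.2, 0, 0, 0, 0, -1], [0, 0.2, 0, 0, 0, 0, -1], [0, 0.2, 0, 0, 0, 0, -1]]]}}

```text
time: 12.28
tool_pos: [0.4652, -0.2658, 0.1311]
tcp_rot: [0.06, 3.141, -0.001]
wrist_force: [-0.1, -1.2, 0.1]
width: 0.002
grip_force: 0.6
```

Emit:
{"name": "jog_arm", "arguments": {"increments": [[[-0.02, 0.25, 0, 0, 0, 0, -1], [-0.02, 0.25, 0, 0, 0, 0, -1], [0, 0.25, 0, 0, 0, 0, -1], [0, 0.25, 0, 0, 0, 0, -1], [0, 0.25, 0, 0, 0, 0, -1]]]}}

```text
time: 12.7
tool_pos: [0.4678, -0.228, 0.1311]
tcp_rot: [-0.06, -3.141, 0.0]
wrist_force: [-0.7, -1.6, 0.7]
width: -0.001
grip_force: 0.8
```

```bash
python3 -c "
from h import *
plan([.4695,-.2085,.0585])"
```

```text
t 12.7 units [-0.03  0.65 -0.01] toolY deg 87.81730036521256 z [-0. -0. -1.] F [-0.7 -1.6  0.7] w -0.0
```

Emit:
{"name": "jog_arm", "arguments": {"increments": [[[-0.03, 0.2, 0, 0, 0, 0, -1], [0, 0.2, 0, 0, 0, 0, -1], [0, 0.1, 0, 0, 0, 0, -1], [0, 0.05, 0, 0, 0, 0, -1], [0, 0, 0, 0, 0, 0, -1]]]}}

```text
time: 13.12
tool_pos: [0.4695, -0.2119, 0.1311]
tcp_rot: [0.06, 3.141, 0.0]
wrist_force: [0.0, 0.5, 0.3]
width: 0.004
grip_force: 0.0
```

Emit:
{"name": "jog_arm", "arguments": {"increments": [[[0, 0.05, 0, 0, 0, 0, -1], [0, 0, 0, 0, 0, 0, -1], [0, 0, 0, 0, 0, 0, -1], [0, 0, 0, 0, 0, 0, -1], [0, 0, 0, 0, 0, 0, -1]]]}}

```text
time: 13.53
tool_pos: [0.4695, -0.211, 0.1311]
tcp_rot: [0.061, 3.141, 0.0]
wrist_force: [0.6, 0.1, 0.6]
width: 0.005
grip_force: 0.1
```

Emit:
{"name": "jog_arm", "arguments": {"increments": [[[0, 0.06, 0, 0, 0, 0, -1], [0, 0, 0, 0, 0, 0, -1], [0, 0, 0, 0, 0, 0, -1], [0, 0, 0, 0, 0, 0, -1], [0, 0, 0, 0, 0, 0, -1]]]}}

```text
time: 13.95
tool_pos: [0.4695, -0.2091, 0.1311]
tcp_rot: [0.06, 3.141, -0.0]
wrist_force: [-0.3, -0.3, -0.9]
width: -0.003
grip_force: 0.4
```

Emit:
{"name": "jog_arm", "arguments": {"increments": [[[0, 0.06, 0, 0, 0, 0, -1], [0, 0, 0, 0, 0, 0, -1], [0, 0, 0, 0, 0, 0, -1], [0, 0, 0, 0, 0, 0, -1], [0, 0, 0, 0, 0, 0, -1]]]}}

```text
time: 14.37
tool_pos: [0.4696, -0.2075, 0.1311]
tcp_rot: [0.06, 3.141, -0.001]
wrist_force: [-0.4, -3.2, -0.3]
width: 0.002
grip_force: 1.4
```

Emit:
{"name": "jog_arm", "arguments": {"increments": [[[0, 0.04, 0, 0, 0, 0, -1], [0, 0, 0, 0, 0, 0, -1], [0, 0, 0, 0, 0, 0, -1], [0, 0, 0, 0, 0, 0, -1], [0, 0, 0, 0, 0, 0, -1]]]}}

```text
time: 14.78
tool_pos: [0.4697, -0.2071, 0.1312]
tcp_rot: [0.059, 3.141, -0.003]
wrist_force: [-0.2, -7.4, -1.3]
width: 0.0
grip_force: 2.9
```

Emit:
{"name": "jog_arm", "arguments": {"increments": [[[0, 0.03, 0, 0, 0, 0, -1], [0, 0, 0, 0, 0, 0, -1], [0, 0, 0, 0, 0, 0, -1], [0, 0, 0, 0, 0, 0, -1], [0, 0, 0, 0, 0, 0, -1]]]}}

```text
time: 15.2
tool_pos: [0.4697, -0.2069, 0.1312]
tcp_rot: [0.059, 3.141, -0.005]
wrist_force: [-1.3, -9.6, -2.7]
width: -0.0
grip_force: 4.0
```

Emit:
{"name": "jog_arm", "arguments": {"increments": [[[0, -0.2, 0, 0, 0, 0, -1], [0, -0.3, 0, 0, 0, 0, -1], [0, -0.1, -0.5, 0, 0, 0, -1], [0, 0, -1, 0, 0, 0, -1], [0, 0, -1, 0, 0, 0, -1]]]}}

```text
time: 15.62
tool_pos: [0.4676, -0.2227, 0.2052]
tcp_rot: [-0.061, -3.137, -0.005]
wrist_force: [0.1, 0.2, 0.1]
width: 0.002
grip_force: 0.0
```

Emit:
{"name": "jog_arm", "arguments": {"increments": [[[0, 0, -0.5, 0, 0, 0, -1], [0, 0, 0, 0, 0, 0, -1], [0, 0, 0, 0, 0, 0, -1], [0, 0, 0, 0, 0, 0, -1], [0, 0, 0, 0, 0, 0, -1]]]}}

```text
time: 16.03
tool_pos: [0.4679, -0.2226, 0.2192]
tcp_rot: [-0.06, -3.138, -0.003]
wrist_force: [0.5, 0.4, -0.1]
width: 0.001
grip_force: 0.0
```

Run:
```python
from h import *
s=read_state();p,d=viewer.read_camera('wrist');cv2.imwrite('pics/w3.png',p)
W=wworld(d,s['tool_pos'],s['tcp_rot']);v,u=np.mgrid[:400,:640]
xy=W[...,:2]-[.4688,-.228]
t=(abs(xy[...,0])<.03)&(abs(xy[...,1])<.1)&(d>0)&(v<235)&(W[...,2]>.061)&(W[...,2]<.08)
print(s['tool_pos'],t.sum(),cv2.minAreaRect(W[t][:,:2].astype(np.float32)*1000))
```

```text
[ 0.46789761 -0.22259478  0.21918553] 843 ((469.1422424316406, -187.58152770996094), (15.380265235900879, 33.92228317260742), 86.5448226928711)
```

View pics/w3.png

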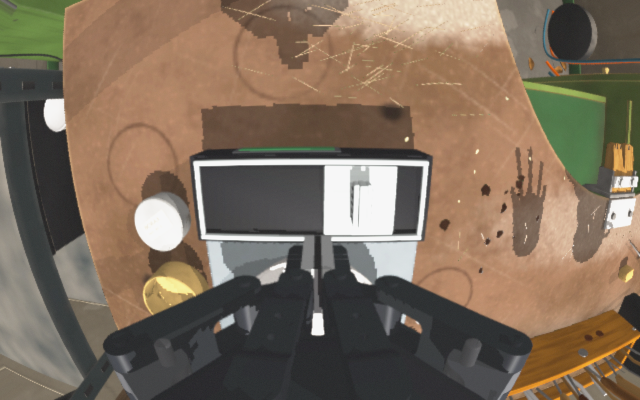

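The cover is shut over the well (plate at columns 323–397, tab at (360,200), centred at y = -0.1876, which matches the well). The robot is clear, and the tin and bowl haven't moved.

```bash
python3 -c "
from workcell import bot
print(bot.finish_job())"
```

```text
the job is handed in; nothing more can be done
None
```

The job is done and handed in: I opened the cover, pressed the key fully home for over a second at about 10 N (12 N peak), released it, and pushed the cover back to its shut stop; no move was aimed near the dish or the things around the scale.

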